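# Pull the instrument's air filter for inspection

### The job

The bench instrument's air filter is due for a look: first swing the lever on its top into the notch marked with the raised stud, then lift the cover flap until it stands open by itself. Draw the filter plate straight up out of the well beneath, carry it to the round light plate and finish while still holding it there, upright and still, over the middle of the light plate and about 20 cm above the bench. Leave the lever in its notch, the flap standing open and the other things on the bench alone.

Things in the scene. Friction and masses are not known exactly. Their poses are not given: they have to be found in the camera images.
- instrument: Grey bench instrument, 220 (x) by 340 (y) by 110 mm high, fixed to the bench; origin at the centre of its underside. The lever is on the half of its top nearer the screen face (the -y face), the filter flap on the +y half.
- lever (a joint): Angle of the flat lever, rad, -0.8 to 0.8. At 0 the arm points along the instrument's -x; positive is counter-clockwise from above (knob towards the screen face). 0.45 is the middle of the notch marked with a raised round stud (16 mm wide, 10 high, just outside it); the plain notch is at -0.6; it starts between -0.75 and -0.3. No click: friction holds it; about 1.5 N at the knob moves it.
- service_notch (a point): Where the knob's point lies when the lever is in the middle of the stud-marked notch (fixed on the instrument, 144 mm above the bench).
- flap (a joint): Angle of the cover flap, rad: 0 shut (flat), 1.57 upright, stop at 1.9. The hinge runs along the instrument's y, on the flap's +x edge; the tab edge (-x) rises. A stiff hinge holds the flap where it is left (about 2 N at the tab moves it). The flap is a plate 124 by 114 mm, 6 mm thick.
- flap_hinge (a point): Point on the flap's hinge axis, in the middle of its length, at (45, 70, 110) mm in the instrument's frame.
- flap_tab (a point): Grip point in the flap's tab, an upright grey fin at the edge opposite the hinge, 24 mm long (x), 10 mm thick (along the hinge, y), 36 mm high above the flap, top 152 mm above the bench when shut. The point lies 10 mm below the fin's top, 113 mm from the hinge along the flap and 32 mm above the hinge axis when shut.
- filter: Filter plate: aluminium frame 94 mm wide (x), 12 thick (y), 60 high with grey mesh; on the middle of its top edge a black pull tab 24 mm wide, 8 thick (y), 20 high. 80 mm high in all, 0.1 to 0.2 kg. Origin at the centre of its underside, z up. It starts upright in the well, axes parallel to the instrument's, underside 22 mm and tab top 102 mm above the bench.
- light_plate: Round flat light plate, 130 mm diameter, 10 mm high, fixed to the bench, white face up; origin at the centre of its underside.
- screwdriver: Screwdriver 180 mm long lying on the bench; leave alone.
- mug: White mug 80 mm wide, 90 mm high; leave alone.
- scanner: White hand-held unit, 70 by 110 by 41 mm, lying on the bench; leave alone.
- coupler: Small brass and steel coaxial coupler standing on end, 30 mm wide, 40 mm high; leave alone.
- well_mouth (a point): Centre of the mouth of the filter well under the flap, at (-15, 70, 110) mm in the instrument's frame. The well is 100 by 100 mm, its floor 22 mm above the bench. Guide rails at its -x and +x ends, up to 72 mm above the bench, make a slot 15 mm wide (y) and 100 mm long (x) for the filter.
- lever_pivot (a point): The lever's vertical pivot on the instrument's top, at (35, -90, 110) mm in its frame. The notches are gaps in a ridged arc, 12 mm high, 97 to 109 mm from the pivot.
- lever_knob (a point): Upright round black knob at the lever's end, 16 mm diameter, 80 mm from the pivot. This point is on its axis, 144 mm above the bench; the knob's top is at 157 mm, the arm's top face under it at 127 mm. The arm is 14 mm wide and 7 mm thick.
Mind the look-alikes: they are no part of the job. There is more than one size of the light_plate; the job needs the largest.

How it is judged:
By the outcome, as a careful person would: the job done as asked, in the order asked, and still so for the second after the job is handed in, while the arm keeps its last pose, push and grip.
It also fails if it takes over 67 s, if anything falls off the work surface, if the arm or the gripper's body presses on something with over 40 N, if the wrist force passes 120 N, or if a joint passes its speed limit or range.

### The arm

A 7-joint arm with a two-finger parallel gripper is mounted at the origin on the work surface. World frame = base frame: x ahead of the robot, y to its left, z up, the work surface at z = 0. Lengths are in m, angles in rad, forces in N, time in s.
With the tool pointing down it reaches from about 0.4 to 0.9 m from the base axis. Payload 5.6 kg.
Tool frame: the origin (TCP) lies midway between the tips of the shut fingers; the grasp point (between the pads) lies 19 mm behind it; z points along the fingers, y is the line along which they close (so a half turn about z gives the same grasp; the last joint's range is limited). The gripper opens to 92 mm and grips with 3 to 60 N. Pads are 20 mm wide; open, the fingers measure 128 mm over their backs; the gripper's body (75 mm by 189 mm) begins 69 mm behind the grasp point.
Start: joints at [-1.155, 0.468, -0.012, 1.603, 0.006, 1.071, -0.056], TCP at [0.288, 0.583, 0.18] pointing down, gripper open.
Joint ranges: [-2.53, 2.53], [-0.31, 2.02], [-1.57, 1.55], [0.28, 2.44], [-1.29, 4.43], [0.15, 1.84], [-2.92, 2.92]. Speed limits (rad/s): [2.57, 2.57, 3.14, 3.14, 3.14, 3.14, 3.14].

### API

Orientations are given as a 3x3 rotation matrix whose columns are the frame's x, y, z axes.
In Python, from station import env, effector, solver, viewer, workorder, search_frame, tip_of gives the robot as it stands. Calls block until the motion is done:
- env.reach(position, orientation): joint-space move of the TCP to a pose.
- env.movel(position, frame=None, rate=0.15): straight line of the TCP; frame=None keeps the orientation; rate is the mean speed in m/s.
- env.goto_joints(angles): joint-space move.
- effector.release() and effector.grasp(squeeze=None): open the fingers fully, or close them until they stop; squeeze is the grip in N (None keeps the last).
- env.pause(seconds).
- solver.inverse_kinematics(position, orientation): joint angles nearest the present ones, or None.
- env.sense(): the state.
- viewer.read_camera(name): name is "scene" or "top" or "wrist"; returns (picture, depth): 384x512x3 uint8, red, green, blue; 384x512 float32, m along the optical axis (not along the pixel's ray), 0 where there is no reading.
- viewer.camera_info(name): a dict with "intrinsics" (3x3 intrinsics, pixels), "eye" and "rotation" of the camera in the world; the wrist camera has in their place "T_tool_cam" (4x4, takes a point from camera to tool coordinates, whose origin is the TCP and whose axes are the flange's). Camera axes: x right, y up, looking along -z (the intrinsics and any distortion apply to the point x, -y, -z); pixel columns grow to the right and rows downward; lengths in m; the calibration is good to about 2 mm. A picture is of the moment at which its call begins: read the wrist's pose just before it. camera_info takes no time and is no camera call.
A pose or a line that the arm cannot do raises env.PlanningError and nothing moves.
- workorder.finish_job(): hands the job in; it is judged then, once.
Trained networks look in the newest picture that a camera, given by its name, has taken for a name from the list of things; names that differ only in an ending like _2 or _b are one class to them, and where a whole thing is asked for, a point or a joint stands for the part that bears it (a point fixed in the world has none). Each returns a list of dicts, best first, with "score" (0 to 1); they miss things now and then, are a little off and sometimes report something else, mostly with a low value. They report only what shows in the picture. A call takes as long as a camera call. They do not tell look-alikes from the thing itself.
- search_frame(camera, name): "at" ([x, y, z] in m, in world coordinates, good to about 4 mm: the middle of the surface that is visible of it).
- tip_of(camera, name): "at" ([x, y, z] in m, in world coordinates, good to about 4 mm: a listed point, or the origin of a listed thing).
The state is a dict: "t": time; "joint_positions": joint angles; "joint_velocities": joint speeds; "tau": joint torques, N m; "ee_pos": TCP position; "tcp_rot": TCP orientation; "wrist_force": force on the tool from outside, world axes, zero at the start; "moment": the same for the moment, N m; "gripper_width": finger opening in m; "grasp_force": force on a finger pad.
Only numpy, scipy, OpenCV 4.12 (cv2) and the standard library are available. Lean on these libraries where they do the work, as an engineer would, in place of code of your own. Each camera call takes 0.05 s, during which the arm holds its last target. There are 200 camera calls.

## Working session

There is one attempt and no reset: what is moved stays moved. The work goes in short steps, each a Python script; the robot and the scene stay as the last script left them, time stands still between calls to the robot, and variables do not carry over. Pictures are saved under pics/ and viewed, at most 10 in all, crops included, and the job is handed in when it is done.

```bash
mkdir -p pics; ls; python3 - <<'E'
from station import *
import cv2,numpy as np
for c in ("top","scene"):
    im,d=viewer.read_camera(c); cv2.imwrite(f"pics/{c}0.png",im[:,:,::-1]); np.save(f"pics/{c}0.npy",d)
    for n in ["instrument","light_plate","lever_knob","lever_pivot","service_notch","flap_tab","flap_hinge","well_mouth","mug","scanner","coupler","screwdriver"]:
        print(c,n,[(np.round(r["at"],3).tolist(),round(r["score"],2)) for r in tip_of(c,n)[:4]])
    i=viewer.camera_info(c);print(i)
print(env.sense()["t"])
E
```

```text
pics
top instrument [([0.574, 0.129, 0.002], 0.66)]
top light_plate [([0.41, -0.284, -0.001], 0.68), ([0.441, -0.419, 0.001], 0.67), ([0.263, -0.254, 0.001], 0.58)]
top lever_knob [([0.547, 0.088, 0.143], 0.49)]
top lever_pivot [([0.618, 0.045, 0.11], 0.83)]
top service_notch [([0.549, 0.002, 0.143], 0.55), ([0.543, 0.196, 0.106], 0.51)]
top flap_tab [([0.492, 0.192, 0.142], 0.84)]
top flap_hinge [([0.611, 0.204, 0.107], 0.9), ([0.332, -0.156, 0.002], 0.6)]
top well_mouth [([0.545, 0.196, 0.109], 0.87)]
top mug [([0.548, 0.002, 0.142], 0.72), ([0.437, 0.456, -0.001], 0.66)]
top scanner [([0.638, 0.465, 0.005], 0.78)]
top coupler [([0.335, -0.157, -0.0], 0.51)]
top screwdriver [([0.636, -0.322, -0.002], 0.58)]
{'intrinsics': array([[358.16474479,   0.        , 254.67186413],
       [  0.        , 358.16474479, 188.46393284],
       [  0.        ,   0.        ,   1.        ]]), 'eye': array([0.20724532, 0.03760309, 1.37381548]), 'rotation': array([[-0.02446614,  0.98030882, -0.19594904],
       [-0.99969806, -0.0235443 ,  0.0070328 ],
       [ 0.00228083,  0.19606194,  0.98058886]])}
s
[... 522 characters left out ...]
cene flap_hinge [([0.605, 0.209, 0.107], 0.87)]
scene well_mouth [([0.544, 0.199, 0.107], 0.63)]
scene mug [([0.438, 0.458, -0.002], 0.63)]
scene scanner [([0.642, 0.464, -0.003], 0.75), ([0.439, 0.456, 0.0], 0.62)]
scene coupler [([0.331, -0.149, -0.0], 0.44)]
scene screwdriver [([0.643, -0.324, -0.001], 0.86)]
{'intrinsics': array([[389.6238123 ,   0.        , 262.94630126],
       [  0.        , 389.6238123 , 189.31085042],
       [  0.        ,   0.        ,   1.        ]]), 'eye': array([ 1.29301156, -0.3593297 ,  0.82840365]), 'rotation': array([[ 0.39731861, -0.56686618,  0.7216652 ],
       [ 0.91760334,  0.23519678, -0.32044747],
       [ 0.0119175 ,  0.78952214,  0.61360636]])}
1.3
```

View pics/top0.png

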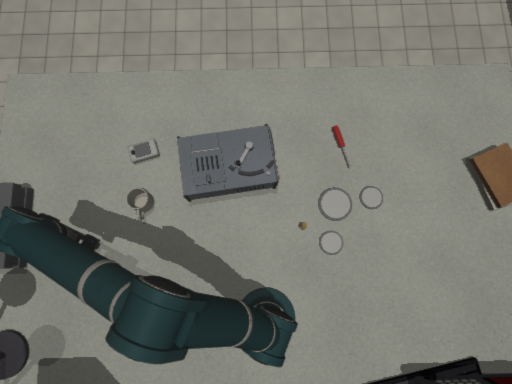

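```bash
cat > h.py <<'E'
from station import *
import numpy as np, cv2
def cloud(c,d):
    i=viewer.camera_info(c);K=i["intrinsics"];v,u=np.indices(d.shape)
    p=np.stack([(u-K[0,2])/K[0,0]*d,-(v-K[1,2])/K[1,1]*d,-d],-1)
    return p@np.array(i["rotation"]).T+i["eye"]
E
python3 - <<'E'
from h import *
P=cloud("top",np.load("pics/top0.npy"));im=cv2.imread("pics/top0.png")
# instrument top face
m=(P[...,2]>.104)&(P[...,2]<.125)&(P[...,0]>.4)&(P[...,1]>-.1)&(P[...,1]<.36)&(P[...,0]<.75)
print("top",cv2.minAreaRect(P[m][:,:2].astype(np.float32)),m.sum(),np.median(P[m][:,2]))
for c in [(.412,-.283),(.438,-.421),(.262,-.254)]:
    r=np.hypot(P[...,0]-c[0],P[...,1]-c[1]);m=(r<.085)&(P[...,2]>.006)&(P[...,2]<.02)
    (x,y),R=cv2.minEnclosingCircle(P[m][:,:2].astype(np.float32));print(c,m.sum(),x,y,R,P[m].mean(0))
for n,z0,c in [("knob",.145,(.546,.089)),("tab",.14,(.493,.192))]:
    r=np.hypot(P[...,0]-c[0],P[...,1]-c[1]);m=(r<.035)&(P[...,2]>z0);print(n,m.sum(),P[m].mean(0),P[m].min(0),P[m].max(0))
E
```

```text
top ((0.5701209902763367, 0.1278098076581955), (0.23126260936260223, 0.3481319844722748), 7.176760673522949) 5305 0.1113608783800073
(0.412, -0.283) 810 0.4078071415424347 -0.28532329201698303 0.08250556886196136 [ 0.4119115  -0.27836656  0.0104387 ]
(0.438, -0.421) 341 0.43804389238357544 -0.42018434405326843 0.0841410756111145 [ 0.43513118 -0.418642    0.00885181]
(0.262, -0.254) 331 0.26249566674232483 -0.25371718406677246 0.08335845172405243 [ 0.26638037 -0.25408408  0.00852127]
knob 17 [0.5467017  0.08667644 0.15546633] [0.54025224 0.08156099 0.14736322] [0.5546363  0.09252376 0.16016913]
tab 21 [0.49401567 0.19150004 0.15052859] [0.48254142 0.18770774 0.14629102] [0.50448848 0.19796046 0.15561025]
```

The picture shows the instrument around (228,160) px, and the largest light plate is the disc at (335,204). The knob is at (249,147) and the tab at (209,180). I'll fit the instrument pose, check the gripper's interface, and look from close by.

View pics/w0.png

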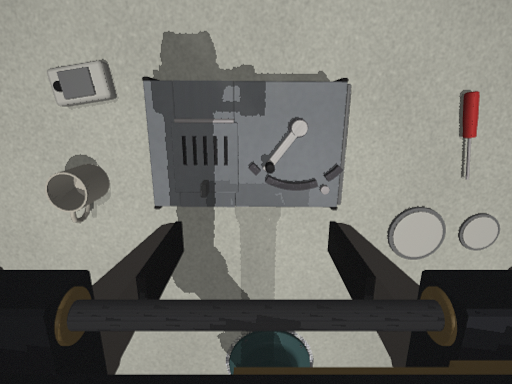

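```bash
python3 - <<'E'
from h import *
M=np.load("pics/w0pose.npy");s=dict(tcp_rot=M[:,:3],ee_pos=M[:,3])
P=wcloud(np.load("pics/w0.npy"),s)
m=(P[...,2]>.1)&(P[...,2]<.2)&(P[...,0]>.4)&(P[...,0]<.75)&(P[...,1]>-.1)&(P[...,1]<.36)
print(cv2.minAreaRect(P[m&(P[...,2]<.125)][:,:2].astype(np.float32)),np.median(P[m][:,2]))
for n,z0,c in [("knob",.15,(.546,.089)),("tab",.143,(.493,.192))]:
    r=np.hypot(P[...,0]-c[0],P[...,1]-c[1]);k=(r<.03)&(P[...,2]>z0)&(P[...,2]<.2);print(n,k.sum(),P[k].mean(0),cv2.minAreaRect(P[k][:,:2].astype(np.float32)),np.percentile(P[k][:,2],[10,90]))
E
```

```text
((0.5712134838104248, 0.12511487305164337), (0.2310640811920166, 0.34971100091934204), 7.361201286315918) 0.11185743067574566
knob 78 [0.54817027 0.0850777  0.15770065] ((0.5477203726768494, 0.08471184968948364), (0.014626962132751942, 0.013439325615763664), 8.169037818908691) [0.15591227 0.15931549]
tab 96 [0.49614168 0.19018206 0.15237199] ((0.4950706660747528, 0.19081518054008484), (0.023529618978500366, 0.010341032408177853), 6.35834264755249) [0.14972816 0.15424267]
```

The view shows the knob at (300,128) px, the stud by the arc at (325,190), the flap over the slotted left half and its tab at (268,167)/(180,200). The fit is consistent: origin (0.5715, 0.129), yaw 0.129. The fingers may be too wide open to enter the well, so I'll measure them. Then the lever.

```bash
cat >> h.py <<'E'
YAW=.129;O=np.array([.5715,.129,0]);RI=Rz(YAW)
def W(x,y,z): return O+RI@np.array([x,y,z])/1000
def st(msg=""):
    s=env.sense();print(msg,round(s["t"],2),np.round(s["ee_pos"],4),"F",np.round(s["wrist_force"],1),"w",round(s["gripper_width"],4),"g",round(s["grasp_force"],1),flush=True);return s
E
python3 - <<'E'
from h import *
i=viewer.camera_info("wrist");T=i["T_tool_cam"]
P=wcloud(np.load("pics/w0.npy"),dict(tcp_rot=np.eye(3),ee_pos=np.zeros(3)))
d=np.load("pics/w0.npy")
m=(d>0)&(np.abs(P[...,1])<.11)
for z in range(-80,6,8):
    k=m&(P[...,2]*1e3>=z)&(P[...,2]*1e3<z+8)&(P[...,0]<.03)
    for sg in (-1,1):
        q=P[k&(sg*P[...,1]>0)]
        if len(q)>5: print(z,sg,len(q),np.round(q.min(0)*1e3),np.round(q.max(0)*1e3))
piv=W(35,-90,0)
def knob(a,z,r=.080):
    t=YAW+np.pi+a; return np.array([piv[0]+r*np.cos(t),piv[1]+r*np.sin(t),z]),t+np.pi/2
p0=np.array([.5476,.0855]);a0=(np.arctan2(p0[1]-piv[1],p0[0]-piv[0])-YAW-np.pi+np.pi)%(2*np.pi)-np.pi
print("a0",a0)
pp,t=knob(a0,.22)
# half turn choice: both ends must be reachable; follow from start
for k in (0,np.pi):
    print(k,[None if (q:=solver.inverse_kinematics(knob(a,.131)[0],down(knob(a,0)[1]+k))) is None else np.round(q,2).tolist() for a in (a0,0,.47)])
E
```

```text
-80 -1 426 [-10. -61. -80.] [ 11. -45. -72.]
-80 1 415 [-10.  46. -80.] [ 11.  62. -72.]
-72 -1 346 [-10. -60. -72.] [ 11. -45. -64.]
-72 1 366 [-10.  46. -72.] [ 11.  62. -64.]
-64 -1 300 [-10. -59. -64.] [ 11. -45. -56.]
-64 1 289 [-10.  46. -64.] [ 11.  61. -56.]
-56 -1 249 [-10. -58. -56.] [ 11. -45. -48.]
-56 1 249 [-10.  46. -56.] [ 11.  60. -48.]
-48 -1 204 [-10. -57. -48.] [ 11. -45. -40.]
-48 1 207 [-10.  46. -48.] [ 11.  59. -40.]
-40 -1 84 [-10. -55. -40.] [ 11. -45. -36.]
-40 1 85 [-10.  46. -40.] [ 11.  58. -36.]
a0 -0.6603347336867991
0 [[-0.76, 0.42, 0.7, 1.92, -0.34, 0.92, -2.0], [-0.66, 0.39, 0.67, 1.95, -0.3, 0.9, -1.28], [-0.56, 0.4, 0.63, 1.92, -0.3, 0.91, -0.75]]
3.141592653589793 [[-0.46, 0.37, 0.31, 1.9, -0.14, 0.89, 0.95], [-0.34, 0.34, 0.27, 1.93, -0.12, 0.88, 1.68], [0.84, 0.81, -1.32, 1.84, 0.85, 1.21, 1.42]]
```

The open fingers' tips end about 36 mm behind the TCP, so closing swings them down along an arc. I'll confirm that with a shut picture, then do the lever.

```bash
cat >> h.py <<'E'
def fingers(tag):
    im,d=viewer.read_camera("wrist");cv2.imwrite(f"pics/{tag}.png",im[:,:,::-1])
    P=wcloud(d,dict(tcp_rot=np.eye(3),ee_pos=np.zeros(3)))
    k=(d>0)&(np.abs(P[...,1])<.068)&(np.abs(P[...,0])<.0125)&(P[...,2]>-.09)&(P[...,2]<.012)
    for z in range(-84,8,12):
        q=P[k&(P[...,2]*1e3>=z)&(P[...,2]*1e3<z+12)]
        for sg in (-1,1):
            r=q[sg*q[:,1]>0]
            if len(r)>5:print(tag,z,sg,np.round(np.percentile(sg*r[:,1],[2,98])*1e3,1),"zmax",round(r[:,2].max()*1e3,1))
    return im,d
piv=W(35,-90,0)
def knob(a,z,r=.080):
    t=YAW+np.pi+a; return np.array([piv[0]+r*np.cos(t),piv[1]+r*np.sin(t),z]),t+np.pi/2
E
python3 - <<'E'
from h import *
a0=-.66
effector.grasp(5);fingers("shut");st()
effector.release()
p,t=knob(a0,.22,.0815)
env.reach(p,down(t));st("above")
p[2]=.131;env.movel(p,rate=.12);st("at")
effector.grasp(8);fingers("knob");st("gripped")
E
```

```text
shut -84 -1 [ 0.4 14.7] zmax -72.0
shut -84 1 [ 0.1 16.4] zmax -72.0
shut -72 -1 [ 0.5 13.7] zmax -60.1
shut -72 1 [ 0.  15.4] zmax -60.0
shut -60 -1 [ 0.  12.8] zmax -48.0
shut -60 1 [ 0.5 14.4] zmax -48.1
shut -48 -1 [ 0.1 11.8] zmax -36.2
shut -48 1 [ 0.5 13.3] zmax -36.0
 5.22 [0.56 0.11 0.42] F [ 0.2 -0.9 -1.2] w 0.0006 g 0.0
above 7.42 [0.5487 0.086  0.2212] F [0.5 0.7 0.3] w 0.0917 g 0.0
at 8.32 [0.5483 0.0855 0.1317] F [-1.   0.  -0.2] w 0.0918 g 0.0
knob -84 -1 [ 0.4 15.4] zmax -72.0
knob -84 1 [ 0.1 16. ] zmax -72.1
knob -72 -1 [ 0.4 14.2] zmax -60.1
knob -72 1 [ 0.1 15. ] zmax -60.0
knob -60 -1 [ 0.5 13.1] zmax -48.0
knob -60 1 [ 0.1 13.8] zmax -48.1
knob -48 -1 [ 0.5 12.2] zmax -36.3
knob -48 1 [ 0.1 12.9] zmax -36.5
knob -36 -1 [0.6 7. ] zmax -24.3
knob -36 1 [0.  6.2] zmax -24.2
knob -24 -1 [0.7 6.3] zmax -12.3
knob -24 1 [0.  7.7] zmax -12.0
knob -12 -1 [0.  7.3] zmax -0.8
knob -12 1 [0.7 8.1] zmax -0.2
knob 0 -1 [0.  6.1] zmax 4.0
knob 0 1 [ 2.2 67.4] zmax 12.0
gripped 9.71 [0.5475 0.0855 0.131 ] F [ 0.2 -0.  -0.2] w 0.0006 g 0.0
```

View pics/knob.png

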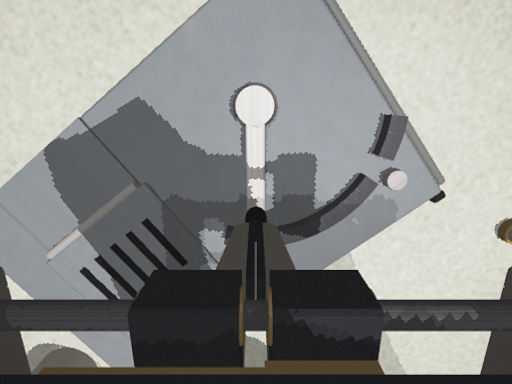

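The fingers shut on nothing: the knob (256,214) px sits just beyond their tips (about (256,230)). The depth agrees, so the real tips are about 36 mm short of the reported TCP. I'll allow for that and measure the body too.

```bash
cat >> h.py <<'E'
TIP=.036  # real finger tips this far behind reported TCP
E
python3 - <<'E'
from h import *
P=wcloud(np.load("pics/w0.npy"),dict(tcp_rot=np.eye(3),ee_pos=np.zeros(3)))
d=np.load("pics/w0.npy")
for z in range(-190,-30,10):
    k=(d>0)&(P[...,2]*1e3>=z)&(P[...,2]*1e3<z+10)&(P[...,0]<.06)
    q=P[k]*1e3
    if len(q)>5: print(z,len(q),"x",np.round(np.percentile(q[:,0],[1,99])),"|y|",np.round(np.percentile(abs(q[:,1]),[1,50,99])))
effector.release()
x=.131-TIP
p,t=knob(-.66,x+.02,.0808);env.movel(p,rate=.1);st("mid")
p[2]=x;env.movel(p,rate=.05);st("low")
effector.grasp(8);s=st("grip")
E
```

```text
-170 93 x [24. 26.] |y| [ 3. 26. 51.]
-160 6490 x [17. 25.] |y| [ 1. 27. 59.]
-150 20610 x [11. 33.] |y| [ 1. 49. 63.]
-140 8731 x [-1. 33.] |y| [ 1. 50. 72.]
-130 1734 x [-12.  32.] |y| [49. 50. 77.]
-120 1128 x [-11.  13.] |y| [49. 50. 60.]
-110 1383 x [-10.  13.] |y| [46. 53. 63.]
-100 1856 x [-4. 12.] |y| [45. 49. 62.]
-90 1296 x [-9. 12.] |y| [45. 47. 62.]
-80 1034 x [-9. 12.] |y| [45. 47. 61.]
-70 821 x [-9. 11.] |y| [45. 47. 60.]
-60 668 x [-9. 11.] |y| [45. 47. 59.]
-50 531 x [-9. 11.] |y| [45. 46. 58.]
-40 164 x [-9. 11.] |y| [45. 46. 57.]
mid 11.39 [0.5475 0.085  0.1143] F [0.6 0.  0.6] w 0.0918 g 0.0
low 11.94 [0.5481 0.085  0.0948] F [0.6 0.1 0.9] w 0.0917 g 0.0
grip 13.07 [0.5481 0.0851 0.095 ] F [-0.3  0.6 -0.2] w 0.0157 g 8.0
```

The knob is gripped at 15.7 mm, which confirms the 36 mm offset. Swinging the lever now.

```bash
python3 - <<'E'
from h import *
z=.131-TIP
for a in np.linspace(-.66,.45,8)[1:]:
    p,t=knob(a,z,.0805);env.movel(p,down(t),rate=.12);s=st(f"{a:.2f}")
effector.release()
p,t=knob(.45,.16,.0805);env.movel(p,rate=.2)
# look from over the instrument
p=W(-10,0,0);p[2]=.36;env.reach(p,down(best(p,YAW+np.pi/2)));s=st("look")
im,d=viewer.read_camera("wrist");cv2.imwrite("pics/w1.png",im[:,:,::-1])
P=wcloud(d,s)
for n in ["lever_knob","service_notch","lever_pivot","flap_tab","flap_hinge","well_mouth"]:
    print(n,[(np.round(r["at"],4).tolist(),round(r["score"],2)) for r in tip_of("wrist",n)[:2]])
for n,z0,c in [("knob",.15,W(-37,-125,0)),("tab",.143,W(-68,70,0))]:
    r=np.hypot(P[...,0]-c[0],P[...,1]-c[1]);k=(r<.03)&(P[...,2]>z0)&(P[...,2]<.2);print(n,c,k.sum(),cv2.minAreaRect(P[k][:,:2].astype(np.float32)),np.percentile(P[k][:,2],[10,90]))
E
```

```text
-0.50 13.38 [0.5426 0.0733 0.095 ] F [-0.6  0.  -0.1] w 0.0157 g 8.0
-0.34 13.69 [0.5392 0.0614 0.095 ] F [ 1.1 -1.   0.1] w 0.0159 g 8.0
-0.18 14.0 [0.5377 0.0489 0.095 ] F [ 0.6 -0.9 -1.7] w 0.0153 g 8.0
-0.03 14.31 [0.5382 0.0362 0.095 ] F [ 1.5 -0.9 -0.1] w 0.0159 g 8.0
0.13 14.62 [0.5407 0.0239 0.095 ] F [ 3.8  0.5 -1.4] w 0.0157 g 8.0
0.29 14.93 [0.5451 0.0121 0.0951] F [ 4.5  1.5 -3.2] w 0.0158 g 8.0
0.45 15.23 [0.5512 0.0013 0.0951] F [ 5.6  2.8 -4. ] w 0.0154 g 8.0
look 17.83 [0.5609 0.1269 0.3581] F [ 0.6  0.5 -0.2] w 0.0918 g 0.0
lever_knob [([0.5516, 0.0031, 0.1472], 0.61)]
service_notch [([0.5512, 0.0045, 0.147], 0.79)]
lever_pivot [([0.6196, 0.0473, 0.1088], 0.59)]
flap_tab [([0.4936, 0.1932, 0.1446], 0.88), ([0.5646, 0.1293, -0.0016], 0.72)]
flap_hinge [([0.6078, 0.2055, 0.1102], 0.91)]
well_mouth [([0.5447, 0.1972, 0.1062], 0.64)]
knob [5.50887746e-01 2.78847898e-04 0.00000000e+00] 105 ((0.5509107112884521, 0.0008515231311321259), (0.015043579041957855, 0.014218058437108994), 16.339298248291016) [0.15445736 0.15910475]
tab [0.49506003 0.18967068 0.        ] 124 ((0.4949919283390045, 0.19078512489795685), (0.02335008606314659, 0.010168081149458885), 7.644759178161621) [0.14877487 0.15432974]
```

View pics/w1.png

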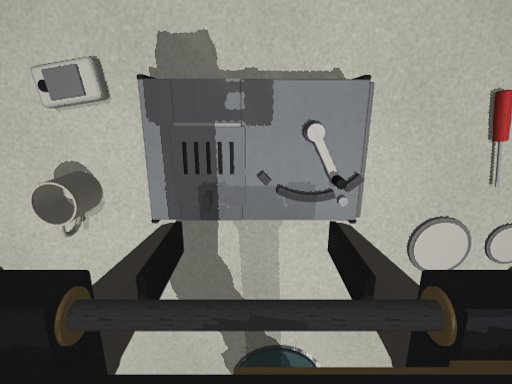

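The lever is in the stud notch, with the knob at (340,183) px beside the stud at (343,201); the angle comes out near 0.46. Next, the flap.

```bash
sed -i 's/O=np.array(\[.5715,.129,0\])/O=np.array([.5714,.1299,0])/' h.py; python3 - <<'E'
from h import *
R0=.11744;f0=np.arctan2(32,113)
def tab(th,dz=0):
    f=f0+th;return W(45-1e3*R0*np.cos(f),70,110+1e3*R0*np.sin(f)+19-19-19+1)+[0,0,dz-TIP]
a=YAW+np.pi/2
Y=best(tab(.0,.06),a)
# feasibility of whole arc
print([solver.inverse_kinematics(tab(t),down(Y)) is not None for t in (0,.6,1.2,1.7)])
env.reach(tab(0,.06),down(Y));env.movel(tab(0),rate=.08);st("at")
effector.grasp(12);s=st("grip")
if s["gripper_width"]>.006:
    for th in np.linspace(0,1.72,11)[1:]:
        env.movel(tab(th),rate=.12);s=st(f"{th:.2f}")
        if np.linalg.norm(s["wrist_force"])>25 or s["gripper_width"]<.006: print("stop");break
E
```

```text
[True, True, True, True]
at 20.0 [0.4953 0.1906 0.0883] F [ 0.3 -0.2  0.6] w 0.0921 g 0.0
grip 21.21 [0.4948 0.1917 0.088 ] F [ 0.7  4.  -0.8] w 0.0099 g 12.0
0.17 21.52 [0.5015 0.1926 0.1075] F [-3.   4.1  3.3] w 0.0102 g 12.0
0.34 21.84 [0.5117 0.1938 0.125 ] F [-4.   3.7  5.2] w 0.0097 g 12.0
0.52 22.16 [0.5252 0.1955 0.1404] F [-5.3  3.9  7.4] w 0.0097 g 12.0
0.69 22.48 [0.5413 0.1976 0.1534] F [-3.8  3.7  7.7] w 0.0097 g 12.0
0.86 22.79 [0.559  0.1999 0.1632] F [-1.4  5.3  5.1] w 0.0101 g 12.0
1.03 23.11 [0.5779 0.2022 0.1698] F [0.8 5.4 3.1] w 0.0101 g 12.0
1.20 23.43 [0.5976 0.2047 0.1731] F [0.1 4.8 0.8] w 0.0099 g 12.0
1.38 23.74 [0.6178 0.2073 0.173 ] F [0.6 4.4 0.5] w 0.0103 g 12.0
1.55 24.06 [0.6377 0.2098 0.1696] F [1.1 5.1 1.2] w 0.0095 g 12.0
1.72 24.38 [0.6569 0.2122 0.1628] F [1.3 5.7 0.3] w 0.01 g 12.0
```

```bash
python3 - <<'E'
from h import *
effector.release();s=st()
p=np.array(s["ee_pos"]);p[2]=.30;env.movel(p,rate=.25)
p=W(-50,70,300);env.movel(p,rate=.25);s=st("look")
im,d=viewer.read_camera("wrist");cv2.imwrite("pics/w2.png",im[:,:,::-1]);np.save("pics/w2.npy",d);np.save("pics/w2pose.npy",np.c_[s["tcp_rot"],s["ee_pos"]])
for n in ["filter","flap_hinge","flap_tab","well_mouth"]:
    print(n,[(np.round(r["at"],4).tolist(),round(r["score"],2)) for r in tip_of("wrist",n)[:2]])
P=(wcloud(d,s)-O)@RI*1e3
x,y,z=P[...,0],P[...,1],P[...,2];v=d>0
def rect(n,m): q=P[v&m];print(n,len(q),cv2.minAreaRect(q[:,:2].astype(np.float32)) if len(q)>3 else "",np.round(np.percentile(q,[2,98],axis=0),1).tolist() if len(q) else "")
w=(abs(x+15)<56)&(abs(y-70)<56)
rect("tab",w&(z>90)&(z<106)&(abs(x+15)<25)&(abs(y-70)<15))
rect("frame",w&(z>76)&(z<88)&(abs(y-70)<20))
rect("well",w&(z<85)&(z>10))
rect("flap",(z>125)&(z<240)&(x>20)&(x<140)&(y>0)&(y<140))
E
```

```text
25.63 [0.655  0.2114 0.163 ] F [-0.7  0.6  0.2] w 0.0919 g 0.0
look 27.06 [0.5133 0.193  0.2995] F [0.6 0.5 0. ] w 0.0917 g 0.0
filter [([0.5465, 0.2004, 0.0207], 0.88), ([0.6533, 0.2096, 0.2192], 0.74)]
flap_hinge [([0.6034, 0.2069, 0.1099], 0.62)]
flap_tab [([0.6504, 0.2102, 0.2203], 0.77)]
well_mouth [([0.5453, 0.1977, 0.1086], 0.91)]
tab 90 ((-15.476152420043945, 69.80136108398438), (5.506422519683838, 23.319337844848633), 89.90790557861328) [[-26.9, 67.1, 101.6], [-3.9, 72.6, 104.8]]
frame 539 ((-17.978355407714844, 69.85845947265625), (96.01876068115234, 38.697731018066406), 0.017038924619555473) [[-65.7, 60.6, 80.8], [28.7, 77.6, 87.0]]
well 4849 ((-15.76712417602539, 70.15741729736328), (100.58513641357422, 100.48202514648438), 89.84234619140625) [[-65.7, 20.1, 21.8], [33.4, 120.2, 84.2]]
flap 3859 ((73.12162780761719, 69.89876556396484), (113.33103942871094, 53.80664825439453), 89.96080780029297) [[46.3, 16.5, 129.0], [94.6, 123.4, 237.2]]
```

View pics/w2.png

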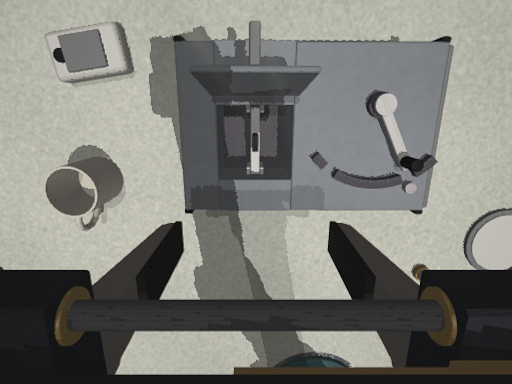

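The picture shows the flap standing, the well around (255,140) px and the filter tab at (255,142). Measurements: tab at local (-15.5, 69.8), well 100.5 mm square, fingers 113 mm over the tips when open. The fingers fit the well only diagonally, so I'll push the flap to its stop for body clearance, enter at about 42° with a slight lean, close gently, then turn to align.

```bash
cat >> h.py <<'E'
def pose(phi,lean,k=0):
    """closing line c=(sin phi,cos phi) local; body leans away from flap (-n). k: half turn"""
    c=RI@np.array([np.sin(phi),np.cos(phi),0]);n=RI@np.array([np.cos(phi),-np.sin(phi),0])
    z=-(np.cos(lean)*np.array([0,0,1.])-np.sin(lean)*n)
    y=c*(1-2*k);return np.stack([np.cross(y,z),y,z],1)
def tcp(tip,R): return np.array(tip)+R[:,2]*TIP   # TCP for a wanted real tip midpoint
E
python3 - <<'E'
from h import *
R=np.array(env.sense()["tcp_rot"]);k=0 if R[:,1]@(RI@[0,1,0])>0 else 1
print("k",k)
for sg in (1,-1):
  for lean in (0,.14):
    Rt=pose(sg*.73,sg*0+lean,k)
    print(sg,lean,[None if (q:=solver.inverse_kinematics(tcp(W(-15.7,70,z),Rt),Rt)) is None else np.round(q,2).tolist() for z in (160,96)])
effector.grasp(3)
Rd=pose(0,0,k)
env.movel(tcp(W(25,70,200),Rd),Rd,rate=.2)
for x in (48,54,58,62,65,67,69):
    env.movel(tcp(W(x,70,200),Rd),Rd,rate=.06);s=st(x);f=(RI.T@s["wrist_force"])[0]
    if f<-12: break
env.movel(tcp(W(-10,70,215),Rd),Rd,rate=.25)
effector.release()
p=W(-50,70,300);env.movel(p,Rd,rate=.25);s=st("look")
im,d=viewer.read_camera("wrist");cv2.imwrite("pics/w3.png",im[:,:,::-1])
P=(wcloud(d,s)-O)@RI*1e3;x,y,z=P[...,0],P[...,1],P[...,2];v=d>0
m=v&(z>225)&(z<245)&(y>20)&(y<120)&(x>40)&(x<120);print("flap top edge",np.round(np.percentile(P[m],[5,50,95],axis=0),1).tolist())
for zz in (150,180,210):
    m=v&(abs(z-zz)<4)&(abs(y-70)<50)&(x>40)&(x<120);print(zz,m.sum(),np.round(np.percentile(x[m],[10,50]),1) if m.sum() else "")
E
```

```text
k 1
1 0 [[-0.81, 0.45, 0.52, 1.85, -0.28, 0.92, -2.33], [-0.77, 0.53, 0.48, 1.89, -0.34, 0.8, -2.28]]
1 0.14 [[-0.9, 0.41, 0.54, 1.92, -0.12, 0.8, -2.5], [-0.87, 0.51, 0.51, 1.96, -0.19, 0.67, -2.45]]
-1 0 [[-0.7, 0.43, 0.37, 1.85, -0.19, 0.9, -0.94], [-0.67, 0.51, 0.35, 1.88, -0.24, 0.78, -0.91]]
-1 0.14 [[-0.64, 0.36, 0.34, 1.94, -0.28, 0.75, -0.85], [-0.6, 0.46, 0.29, 1.98, -0.33, 0.62, -0.79]]
48 30.11 [0.6103 0.2053 0.1639] F [ 0.2 -0.7 -0.6] w 0.0005 g 0.0
54 30.36 [0.6162 0.2062 0.1639] F [-0.8  0.6  0.7] w 0.0003 g 0.0
58 30.61 [0.6201 0.2068 0.164 ] F [-0.9 -0.1 -0.1] w 0.0003 g 0.1
62 30.86 [0.6242 0.2073 0.164 ] F [ 0.   0.  -0.4] w 0.0006 g 0.1
65 31.11 [0.6265 0.2077 0.1639] F [-2.6  0.6  0.5] w 0.0001 g 1.3
67 31.36 [0.6267 0.2078 0.1637] F [-6.7 -1.6  3.7] w 0.0006 g 4.0
69 31.61 [0.6269 0.2078 0.1636] F [-11.9  -2.3   6.4] w 0.0009 g 6.8
look 34.12 [0.5124 0.1928 0.2991] F [-0.3 -0.7 -0.3] w 0.0921 g 0.0
flap top edge [[83.4, 25.4, 225.6], [86.4, 69.6, 229.1], [93.8, 114.7, 230.8]]
150 290 [56.3 57.3]
180 377 [66.6 67.9]
210 533 [76.9 78.1]
```

Flap is at its stop (about 1.9). Entering the well.

```bash
python3 - <<'E'
from h import *
R=pose(-.777,.15,1)
n=np.array([np.cos(.777),np.sin(.777),0])
def tp(z):  # keep the section at mouth..tip centred
    ins=max(0,110-z);q=np.array([-15.7,70,0])+n*np.tan(.15)*ins/2;return tcp(W(q[0],q[1],z),R)
env.reach(tp(180),R);st("above")
for z in (118,109,105,101,98,96):
    env.movel(tp(z),R,rate=.1 if z>110 else .03);s=st(z)
    if np.linalg.norm(s["wrist_force"])>10: print("contact");break
im,d=viewer.read_camera("wrist");cv2.imwrite("pics/w4.png",im[:,:,::-1])
E
```

```text
above 35.08 [0.5502 0.2014 0.1439] F [-0.3  0.3  0.2] w 0.0916 g 0.0
118 35.85 [0.5506 0.2017 0.0829] F [ 0.6 -0.4  0.5] w 0.0917 g 0.0
109 36.3 [0.5501 0.2016 0.0733] F [ 0.4 -0.8 -0.4] w 0.0918 g 0.0
105 36.58 [0.5502 0.2018 0.0691] F [0.1 0.5 0.2] w 0.0921 g 0.0
101 36.87 [0.5504 0.2021 0.0652] F [-0.3  0.5  0.1] w 0.0916 g 0.1
98 37.12 [0.5507 0.2025 0.0623] F [ 0.7  1.3 -0.9] w 0.092 g 0.3
96 37.37 [0.5509 0.2027 0.0605] F [0.9 1.1 0.2] w 0.0921 g 0.6
```

View pics/w4.png

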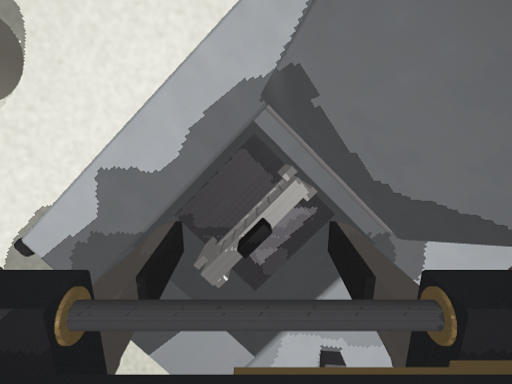

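Both finger tips (175,235) and (335,235) px are inside the well with the black tab (255,237) between them, and contact is negligible. I'll close gently and turn into line.

```bash
python3 - <<'E'
from h import *
effector.grasp(4);s=st("touch")
if s["gripper_width"]>.006:
    for f in np.linspace(1,0,7)[1:]:
        R=pose(-.777*f,.15*f,1);env.movel(tcp(W(-15.5,69.8,96),R),R,rate=.05);s=st(f"{f:.2f}")
        print(np.round(s["moment"],2))
        if s["gripper_width"]<.005 or np.linalg.norm(s["wrist_force"])>25: print("stop");break
E
```

```text
touch 38.48 [0.5506 0.2024 0.0603] F [-0.3 -0.2  0.4] w 0.021 g 4.0
0.83 38.77 [0.55   0.2008 0.0602] F [-0.3  0.9  0.3] w 0.0194 g 4.0
[-0.15  0.32  0.03]
0.67 39.05 [0.5498 0.1995 0.0602] F [-1.3  0.3  1.2] w 0.0173 g 4.0
[-0.05  0.38  0.02]
0.50 39.33 [0.5491 0.1986 0.0601] F [-2.7 -0.1  2.9] w 0.015 g 3.9
[ 0.03  0.8  -0.01]
0.33 39.62 [0.5485 0.198  0.0602] F [-4.1  0.7  5.1] w 0.012 g 4.2
[ 0.07  0.87 -0.09]
0.17 39.9 [0.5479 0.1975 0.0601] F [-3.   1.3  4. ] w 0.0099 g 4.1
[ 0.15  0.87 -0.09]
0.00 40.18 [0.547  0.1969 0.0599] F [-2.4 -0.4  2.9] w 0.0078 g 4.0
[ 0.01  0.8  -0.02]
```

```bash
python3 - <<'E'
from h import *
R=pose(0,0,1)
env.movel(tcp(W(-15.5,69.8,89.5),R),R,rate=.04);st("down")
effector.grasp(25);s=st("squeeze")
env.movel(tcp(W(-15.5,69.8,140),R),R,rate=.07);st("up1")
env.movel(tcp(W(-15.5,69.8,267.5),R),R,rate=.15);s=st("up")
im,d=viewer.read_camera("wrist");cv2.imwrite("pics/w5.png",im[:,:,::-1])
q=np.array([.411,-.282,.2315])
print(solver.inverse_kinematics(q,R))
# light plate from first top view: white ring of 65 mm radius at z=.01
P=cloud("top",np.load("pics/top0.npy"));
r=np.hypot(P[...,0]-.411,P[...,1]+.282);m=(r<.075)&(P[...,2]>.0065)&(P[...,2]<.02)
lab=cv2.connectedComponents(m.astype(np.uint8))[1];j=np.argmax(np.bincount(lab[lab>0]));k=lab==j
c=P[k];print(k.sum(),c.min(0),c.max(0),np.median(c,0),cv2.minAreaRect(c[:,:2].astype(np.float32)))
E
```

```text
down 40.5 [0.5478 0.1971 0.0535] F [0.8 1.  0.2] w 0.0081 g 4.0
squeeze 40.72 [0.5474 0.197  0.0535] F [ 1.7 -0.1 -0. ] w 0.0076 g 25.0
up1 41.59 [0.5467 0.1971 0.1037] F [-0.6  0.5 -2.3] w 0.0076 g 25.0
up 42.59 [0.5463 0.197  0.2305] F [-0.4 -0.1 -2.2] w 0.0077 g 25.0
[-0.54767904  0.33262191  1.33408251  1.9605052  -0.35924418  1.12638476
 -0.50849641]
766 [ 0.34944959 -0.3422958   0.00653796] [ 0.4752491  -0.21410474  0.01860396] [ 0.41159132 -0.27886655  0.01030587] ((0.4121476411819458, -0.27815064787864685), (0.12782853841781616, 0.1252537965774536), 88.00402069091797)
```

View pics/w5.png

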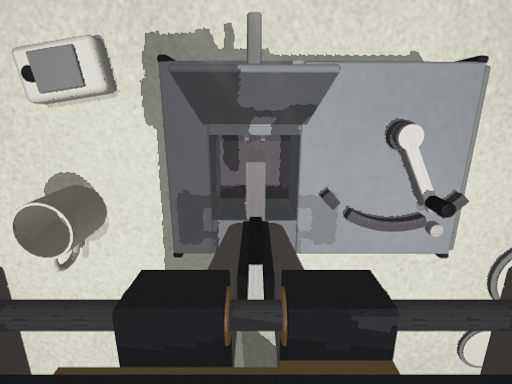

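The filter is out: it hangs at (256,190) px below the tips, and the flap and lever are unchanged. Carrying it to the plate.

```bash
python3 - <<'E'
from h import *
R=pose(0,0,1);q=np.array([.4118,-.2803,.2315])
try: env.movel(q,R,rate=.18)
except env.PlanningError as e:
    print(e);env.reach(q,R)
s=st("there");env.pause(.5);s=st()
im,d=viewer.read_camera("wrist")
for n in ["light_plate","filter"]:
    print(n,[(np.round(r["at"],4).tolist(),round(r["score"],2)) for r in tip_of("wrist",n)[:3]])
P=wcloud(d,s)
m=(d>0)&(P[...,2]>.006)&(P[...,2]<.02)&(np.hypot(P[...,0]-.412,P[...,1]+.28)<.075)
c=P[m];print("plate",m.sum(),c.min(0),c.max(0))
im2,d2=viewer.read_camera("scene")
for n in ["light_plate","filter","flap_tab","lever_knob"]:
    print(n,[(np.round(r["at"],4).tolist(),round(r["score"],2)) for r in tip_of("scene",n)[:3]])
P=cloud("scene",d2);m=(d2>0)&(P[...,2]>.15)&(P[...,2]<.262)&(np.hypot(P[...,0]-.412,P[...,1]+.28)<.06)
c=P[m];print("filter pts",m.sum(),np.percentile(c,[1,99],axis=0).round(3).tolist())
for lo in (.2,.23):
    k=c[(c[:,2]>lo)&(c[:,2]<lo+.02)];print(k.mean(0).round(4) if len(k) else "")
cv2.imwrite("pics/fin.png",np.hstack([cv2.resize(im[:,:,::-1],(400,300)),cv2.resize(im2[:,:,::-1],(400,300))]))
E
```

```text
there 45.55 [ 0.412  -0.2798  0.2314] F [ 0.6 -0.6 -1.4] w 0.0077 g 25.0
 46.05 [ 0.4118 -0.2803  0.2315] F [ 0.7 -0.3 -1.8] w 0.0077 g 25.0
light_plate [([0.2664, -0.2579, -0.0016], 0.86), ([0.4344, -0.4257, -0.0019], 0.71), ([0.4137, -0.2776, 0.0021], 0.68)]
filter [([0.4112, -0.2767, 0.1982], 0.59)]
plate 4840 [ 0.35020445 -0.34663822  0.00604607] [ 0.47742016 -0.21738955  0.01468226]
light_plate [([0.4374, -0.4252, -0.0005], 0.84), ([0.2658, -0.2552, -0.0], 0.72), ([0.4153, -0.2806, 0.0018], 0.68)]
filter [([0.4112, -0.2817, 0.1986], 0.64)]
flap_tab [([0.6715, 0.2155, 0.2083], 0.61)]
lever_knob [([0.5502, 0.0028, 0.1456], 0.74), ([0.6685, 0.2166, 0.2083], 0.2)]
filter pts 262 [[0.369, -0.292, 0.2], [0.46, -0.269, 0.261]]
[ 0.4258 -0.2812  0.2098]
[ 0.4316 -0.2798  0.2381]
```

View pics/fin.png

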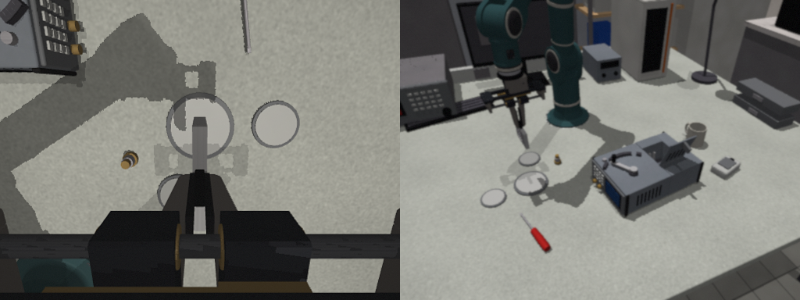

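The left view shows the filter (200,140) px over the largest plate (200,125). The right view shows it held upright above the plate (530,182), with the flap standing and the lever in its notch. The plate's centre measures (0.4138, -0.282), so I'll trim by 2 mm and hand in.

```bash
python3 - <<'E'
from h import *
env.movel([.4135,-.2815,.2315],rate=.05);env.pause(.7);s=st();print(np.abs(s["joint_velocities"]).max())
print(workorder.finish_job())
E
```

```text
47.4 [ 0.4135 -0.2815  0.2315] F [-0.  -0.2 -1.4] w 0.0082 g 25.0
0.0017582759232595976
the job is handed in; nothing more can be done
None
```

The job is handed in at 47.4 s: lever in the stud-marked notch, flap standing open at its stop, and the filter held upright and still over the middle of the largest light plate, its underside 20 cm above the bench.

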